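# Wind the run-on timer of the open dust gate and start the extractor

## Task

One of the two dust gates is open: on the wind-up timer standing in front of it, wind the three-armed key clockwise, stroke by stroke, until its red-tipped arm points into the green band on the dial, but do not wind it past the band. Then push the red starter lever fully over, away from the robot, to start the extractor. Leave the other timer and the things lying on the bench where they are.

Things in the scene. Friction and masses are not known exactly. Their poses are not given: they have to be found in the camera images.
- timer_a: Grey wind-up timer fixed to the bench, the left one of two (+y is the robot's left). Plinth 150 x 150 x 30 mm with a flat white dial on top (radius 68 mm, top at z 32 mm). Origin: centre of the underside, on the key's vertical axis. Its -x side is its front and faces the robot, within 20 deg.
- hub_a (a point): Top of the key's hub, on the key's axis, z 60 mm. Hub radius 12 mm. Three black arms 120 deg apart, 10 mm wide with round ends 13 mm wide, reach out to 46 mm and span z 36 to 56 mm, so 4 mm clear of the dial. One arm's end is red. Push an arm sideways with closed fingertips lowered between the arms, about 36 mm from the axis.
- guard_a (a point): Middle of the front edge of the roof of the timer's clear guard, at its top. The guard covers timer x 18 to 72 mm, |y| under 70 mm; roof z 61 to 64 mm, closed at the far side and flanks, open at the front. Arms turn under it, fingers cannot: push an arm round the open front part, lift out, go back and push the next arm.
- key_a (a joint): Winding of the key (rad), grows clockwise seen from above; stops at 0 and 6.0; starts in 0 to 0.8. At value v the red arm points v clockwise from a direction 1.763 rad counterclockwise of timer +x. Green band: 5.0 to 5.5. It stays where it is let go (click-stop). Turning takes 0.16 N m plus 0.018 N m per rad: about 7 N at 36 mm near the band.
- red_a (a point): Centre of the red end of the key's arm, on its top (z 56 mm), 40 mm from the key's axis. The key turns less than one full turn in all, so this end's direction tells the winding.
- band_a (a point): Middle of the green band on the dial's edge (radius 49 to 65 mm, 29 deg long): where the red arm must point. It is at the timer's front, 20 deg from its -x direction towards its +y.
- timer_b: Grey wind-up timer fixed to the bench, the right one of two (+y is the robot's left). Plinth 150 x 150 x 30 mm with a flat white dial on top (radius 68 mm, top at z 32 mm). Origin: centre of the underside, on the key's vertical axis. Its -x side is its front and faces the robot, within 20 deg.
- hub_b (a point): Top of the key's hub, on the key's axis, z 60 mm. Hub radius 12 mm. Three black arms 120 deg apart, 10 mm wide with round ends 13 mm wide, reach out to 46 mm and span z 36 to 56 mm, so 4 mm clear of the dial. One arm's end is red. Push an arm sideways with closed fingertips lowered between the arms, about 36 mm from the axis.
- guard_b (a point): Middle of the front edge of the roof of the timer's clear guard, at its top. The guard covers timer x 18 to 72 mm, |y| under 70 mm; roof z 61 to 64 mm, closed at the far side and flanks, open at the front. Arms turn under it, fingers cannot: push an arm round the open front part, lift out, go back and push the next arm.
- key_b (a joint): Winding of the key (rad), grows clockwise seen from above; stops at 0 and 6.0; starts in 0 to 0.8. At value v the red arm points v clockwise from a direction 1.763 rad counterclockwise of timer +x. Green band: 5.0 to 5.5. It stays where it is let go (click-stop). Turning takes 0.16 N m plus 0.018 N m per rad: about 7 N at 36 mm near the band.
- red_b (a point): Centre of the red end of the key's arm, on its top (z 56 mm), 40 mm from the key's axis. The key turns less than one full turn in all, so this end's direction tells the winding.
- band_b (a point): Middle of the green band on the dial's edge (radius 49 to 65 mm, 29 deg long): where the red arm must point. It is at the timer's front, 20 deg from its -x direction towards its +y.
- gate_open: Dust gate fixed to the bench, its centre 150 to 180 mm from that of the timer it belongs to, on that timer's far side. Grey duct stub, radius 45 mm, 50 mm high, two dark rails; origin at the centre of its underside. This one is OPEN: its yellow blade (82 x 88 mm) is pulled out towards its own +y and the dark bore is seen from above. Which timer it stands behind varies.
- gate_shut: Dust gate fixed to the bench, its centre 150 to 180 mm from that of the timer it belongs to, on that timer's far side. Grey duct stub, radius 45 mm, 50 mm high, two dark rails; origin at the centre of its underside. This one is SHUT: its yellow blade fills the stub's mouth, only a small tab stands out on +y.
- offcut: Bystander, loose: wooden offcut, 45 x 110 x 20 mm, lying flat. Origin at about the middle of its underside. To be left alone.
- brush: Bystander, loose: bench brush lying flat. Origin at about the middle of its underside. To be left alone.
- wrench: Bystander, loose: steel spanner lying flat. Origin at about the middle of its underside. To be left alone.
- wax_tin: Bystander, loose: low round tin, radius 36 mm, 50 mm high. Origin at about the middle of its underside. To be left alone.
- glue: Bystander, loose: glue bottle, radius 30 mm, 170 mm high, upright. Origin at about the middle of its underside. To be left alone.
- push_block: Bystander, loose: wooden push block, 200 x 75 x 20 mm with a bow handle up to 64 mm. Origin at about the middle of its underside. To be left alone.
- tape_measure: Bystander, loose: orange tape measure, 70 x 38 x 62 mm, standing. Origin at about the middle of its underside. To be left alone.
- starter_base: Blue starter box fixed to the bench between and beyond the timers, 70 x 50 x 25 mm (x, y, z), with a round boss up to z 35 mm; origin at the centre of its underside. Its lever hinges at z 22 mm above the origin and swings in the box's x-z plane. The box's +x points away from the robot, within 15 deg.
- starter (a joint): Angle of the starter lever (rad): 0 = off, leaning 0.5 rad to the box's -x (towards the robot); 1.0 = fully over, leaning 0.5 rad to the box's +x. It stays where it is left; about 1 N at the ball moves it.
- starter_tip (a point): Centre of the red ball (radius 13 mm) at the end of the starter lever, 70 mm from its hinge: z 83 mm at both ends of its swing, 92 mm upright. The stem is a 10 mm steel bar.
There are look-alikes about, which are no part of the job. Of the things that look like the starter_base, take the one that is farthest to the robot's right at the start.

How it is judged:
By the outcome, as a careful person would: the job done as asked, in the order asked, and still so for the second after the job is handed in, with the robot touching nothing.
It also fails if it takes over 64 s, if anything falls off the work surface, if the arm or the gripper's body presses on something with over 40 N, if the wrist force passes 120 N, or if a joint passes its speed limit or range.

## Robot

A 7-joint arm with a two-finger parallel gripper is mounted at the origin on the work surface. World frame = base frame: x ahead of the robot, y to its left, z up, the work surface at z = 0. Lengths are in m, angles in rad, forces in N, time in s.
With the tool pointing down it reaches from about 0.35 to 0.9 m from the base axis. Payload 8.1 kg.
Tool frame: the origin (TCP) lies between the finger pads; the fingertips stand ahead of it and the grasp point (between the pads) lies 3 mm ahead of it (robot.nose_length is the z of the fingertips in the tool frame, in m); z points along the fingers, y is the direction in which the jaws open and shut (so a half turn about z gives the same grasp; the last joint's range is limited). The gripper opens to 92 mm and grips with 3 to 60 N. Pads are 19 mm wide; open, the fingers measure 130 mm over their backs; the gripper's body (75 mm by 190 mm) begins 47 mm behind the grasp point.
Start: joints at [-1.223, 0.434, 0.025, 1.573, -0.012, 1.134, -0.075], TCP at [0.272, 0.563, 0.249] pointing down, gripper open.
Joint ranges: [-2.62, 2.62], [-0.44, 2.09], [-1.27, 1.32], [0.08, 2.57], [-1.32, 4.46], [0.12, 2], [-2.74, 2.74]. Speed limits (rad/s): [2.22, 2.22, 3.01, 3.01, 3.14, 3.14, 3.14].

## Interface

Orientations are given as a 3x3 rotation matrix whose columns are the frame's x, y, z axes.
In Python, from bench import observe, vision, robot gives the robot as it stands.
- The arm moves only by the shell command python3 -m jog 'ROWS' [FORCE]. ROWS is JSON, a list of rows, each a list of 7 numbers: the finger opening in mm, from 0 to 91.8, then the shift along the tool's x, y, z in mm, then the turn, a rotation vector about the tool's x, y, z in rad. A call has 1 to 10 rows; each row shifts and turns the commanded pose from where the row before left it, along the tool's axes as they then stand; what a row does not reach is not made up. A row lasts 1/10 s, in which the tool goes at most 50 mm and 8.59 degrees, less where a joint would pass 70% of its speed; a pose out of reach is approached as far as the arm can. A call is refused whole if a number of a shift passes 50 or a number of a turn 0.15, either way. A call with a gripper value outside its range is refused whole. The fingers move at their own pace and stop on an object; FORCE is the grip in N (left out, the last holds). Time passes only in rows, so rows that do not move let the fingers close. It gives the time, the measured TCP pose, the force and the opening at its end, in the units of the state.
- observe(): the state, without advancing time (a new reading comes with each control period).
- vision.camera(name): name is "scene" or "side" or "wrist"; returns a dict with "img" (480x640x3 uint8, red, green, blue), "fovy" (degrees; the focal length in pixels is half the picture's height over the tangent of half this angle, whatever the lens; pixels are square), "cx", "cy" (the principal point, pixels), "pose" (4x4, takes a point from camera to world coordinates). Camera axes: x right, y down, z forward; pixel columns grow to the right and rows downward; lengths in m; the calibration is good to about 2 mm. A picture is of the moment at which its call begins. There is no depth.
- robot.close_job(): hands the job in, once; it reports no verdict.
The state is a dict: "time_s": time; "joint_positions": joint angles; "qd": joint speeds; "joint_efforts": joint torques, N m; "tcp_pos": TCP position; "ee_rot": TCP orientation; "contact_force": force on the tool from outside, world axes, zero at the start; "ft_torque": the same for the moment, N m; "finger_gap": finger opening in m.
Only numpy, scipy, OpenCV 4.12 (cv2) and the standard library are available. Lean on these libraries where they do the work, as an engineer would, in place of code of your own. Each camera call takes 0.05 s, during which the arm holds its last target. There are 200 camera calls.

## Working session

There is one attempt and no reset: what is moved stays moved. The work goes in short steps, Python scripts to look and compute and a shell command to move; the robot and the scene stay as the last step left them, time stands still between calls to the robot, and variables do not carry over. Pictures are saved under pics/ and viewed, about 8 in all and at most 12, crops included, and the job is handed in when it is done.

```bash
ls; mkdir -p pics
python3 - <<'E'
from bench import observe, vision, robot
import cv2, numpy as np
for n in ("scene","side"):
    c=vision.camera(n); cv2.imwrite(f"pics/{n}0.png",c["img"][:,:,::-1]); np.savez(f"pics/{n}0.npz",**c)
    print(n,c["fovy"],c["cx"],c["cy"],c["pose"].round(4).tolist())
s=observe(); print(s["tcp_pos"],s["ee_rot"],robot.nose_length,s["time_s"],s["contact_force"])
E
```

```text
pics
scene 46.70213636271228 317.8078746973366 253.73495138540267 [[-0.8261, 0.4421, -0.3494, 1.093], [0.5635, 0.6488, -0.5114, 0.749], [0.0006, -0.6194, -0.7851, 1.2751], [0.0, 0.0, 0.0, 1.0]]
side 47.147497118525244 308.8840647280218 248.75694725083707 [[0.6996, -0.472, 0.5364, -0.1809], [-0.7145, -0.4595, 0.5276, -0.7426], [-0.0026, -0.7524, -0.6587, 1.0188], [0.0, 0.0, 0.0, 1.0]]
[0.27216797 0.5621498  0.24801005] [[-9.00062351e-01  4.35760839e-01 -5.05139165e-04]
 [ 4.35761110e-01  9.00061341e-01 -1.35523316e-03]
 [-1.35901305e-04 -1.43991435e-03 -9.99998954e-01]] 0.022 0.1 [-0.28418349 -0.59731498  0.12015799]
```

View pics/scene0.png

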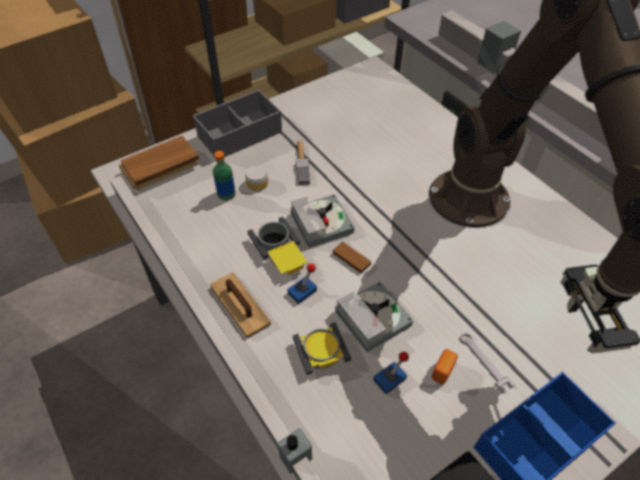

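View pics/side0.png

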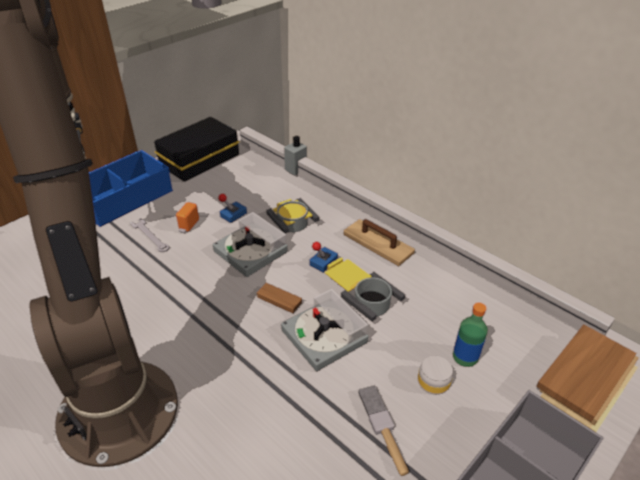

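Open gate is behind the right timer (timer_b; scene ≈(320,220), side ≈(325,330)). The right-hand starter is at scene (302,290) / side (322,258). Enlarging these.

Run:
```python
import cv2, numpy as np
a=np.load("pics/scene0.npz")["img"][180:310,240:370,::-1]; b=np.load("pics/side0.npz")["img"][230:370,270:410,::-1]
o=np.hstack([cv2.resize(a,(400,400),interpolation=cv2.INTER_CUBIC),cv2.resize(b,(400,400),interpolation=cv2.INTER_CUBIC)])
cv2.imwrite("pics/crop1.png",o)
```

```text
(no output)
```

View pics/crop1.png

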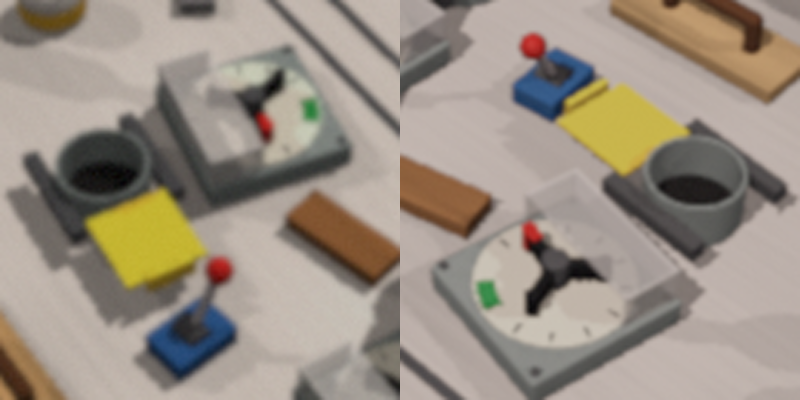

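```bash
cat > h.py <<'E'
import numpy as np
def cam(c): return dict(f=240/np.tan(np.radians(float(c["fovy"])/2)),cx=float(c["cx"]),cy=float(c["cy"]),P=np.array(c["pose"]))
def atz(c,u,v,z):
    d=c["P"][:3,:3]@[(u-c["cx"])/c["f"],(v-c["cy"])/c["f"],1]; o=c["P"][:3,3]
    return o+d*(z-o[2])/d[2]
E
python3 - <<'E'
from h import *
A=cam(np.load("pics/scene0.npz"));B=cam(np.load("pics/side0.npz"))
s=lambda x,y:(240+x/3.077,180+y/3.077)
t=lambda x,y:(270+x/2.857,230+y/2.857)
def show(n,p,q,z):
    if p: print(n,"scene",atz(A,*s(*p),z).round(4),end=" ")
    if q: print(n,"side",atz(B,*t(*q),z).round(4),end="")
    print()
show("hub",(257,98),(157,264),.06)
show("red",(265,125),(131,237),.054)
show("band",(310,110),(87,294),.032)
show("ball",(219,269),(133,46),.083)
for p in [(290,48),(350,150),(212,196)]: show("corner",p,None,.03)
for q in [(35,268),(137,378),(280,310)]: show("corner",None,q,.03)
for p in [(148,340),(185,365),(235,325)]: show("box",p,None,.025)
for q in [(115,82),(150,108),(193,72),(160,50)]: show("box",None,q,.025)
E
```

```text
hub scene [ 0.4492 -0.1634  0.06  ] hub side [ 0.4422 -0.1805  0.06  ]
red scene [ 0.4596 -0.1349  0.054 ] red side [ 0.4525 -0.1417  0.054 ]
band scene [ 0.4006 -0.1422  0.032 ] band side [ 0.3974 -0.1454  0.032 ]
ball scene [0.6035 0.0011 0.083 ] ball side [0.6025 0.     0.083 ]
corner scene [ 0.3669 -0.2234  0.03  ] 
corner scene [ 0.398  -0.0799  0.03  ] 
corner scene [ 0.5393 -0.1071  0.03  ] 
corner side [ 0.3882 -0.0937  0.03  ]
corner side [ 0.3663 -0.2312  0.03  ]
corner side [ 0.4953 -0.2672  0.03  ]
box scene [ 0.6753 -0.0055  0.025 ] 
box scene [0.6627 0.0351 0.025 ] 
box scene [0.6026 0.0244 0.025 ] 
box side [0.6019 0.0224 0.025 ]
box side [ 0.5989 -0.0257  0.025 ]
box side [ 0.6635 -0.0207  0.025 ]
box side [0.6649 0.0234 0.025 ]
```

```bash
python3 -m jog '[[0,-22,-29,-2,0,0,0],[0,-22,-29,-2,0,0,0],[0,-22,-29,-2,0,0,0],[0,-22,-29,-2,0,0,0],[0,-22,-29,-2,0,0,0],[0,-22,-29,-2,0,0,0],[0,-22,-29,-2,0,0,0],[0,-22,-29,-2,0,0,0],[0,-22,-29,-2,0,0,0],[0,-22,-29,-2,0,0,0]]' 20; python3 -m jog '[[0,-22,-29,-2,0,0,0],[0,-22,-29,-2,0,0,0],[0,-22,-29,-2,0,0,0],[0,-22,-29,-2,0,0,0],[0,-22,-29,-2,0,0,0],[0,-22,-29,-2,0,0,0],[0,-22,-29,-2,0,0,0],[0,-22,-29,-2,0,0,0],[0,-22,-29,-2,0,0,0],[0,0,0,0,0,0,0]]'
cat > snap.py <<'E'
import sys,cv2,numpy as np
from bench import observe,vision
n=sys.argv[1]; w=sys.argv[2] if len(sys.argv)>2 else "wrist"
c=vision.camera(w); cv2.imwrite(f"pics/{n}.png",c["img"][:,:,::-1]); np.savez(f"pics/{n}.npz",**c)
s=observe(); print(s["time_s"],s["joint_positions"].round(3) if hasattr(s["joint_positions"],"round") else s["joint_positions"],s["tcp_pos"],s["ee_rot"],c["pose"].round(3).tolist())
E
python3 snap.py w1
```

```text
time_s: 1.1
tcp_pos: [0.3439, 0.204, 0.2687]
ee_rot: [[-0.9, 0.436, -0.0], [0.436, 0.9, -0.0], [0.0, -0.0, -1.0]]
contact_force: [0.9, -0.7, -0.1]
finger_gap: 0.0164
time_s: 2.1
tcp_pos: [0.4086, -0.1199, 0.2871]
ee_rot: [[-0.897, 0.441, 0.001], [0.441, 0.897, -0.002], [-0.002, -0.001, -1.0]]
contact_force: [0.5, 0.1, -0.3]
finger_gap: 0.0006
2.15 [-0.412  0.047  0.604  2.004 -0.029  1.099  1.321] [ 0.40830056 -0.11742978  0.28668684] [[-8.98119338e-01  4.39751789e-01 -1.36683471e-04]
 [ 4.39751788e-01  8.98119148e-01 -6.00877542e-04]
 [-1.41478931e-04 -5.99766541e-04 -9.99999810e-01]] [[0.442, 0.866, 0.235, 0.347], [0.897, -0.427, -0.117, -0.09], [-0.001, 0.262, -0.965, 0.423], [0.0, 0.0, 0.0, 1.0]]
```

View pics/w1.png

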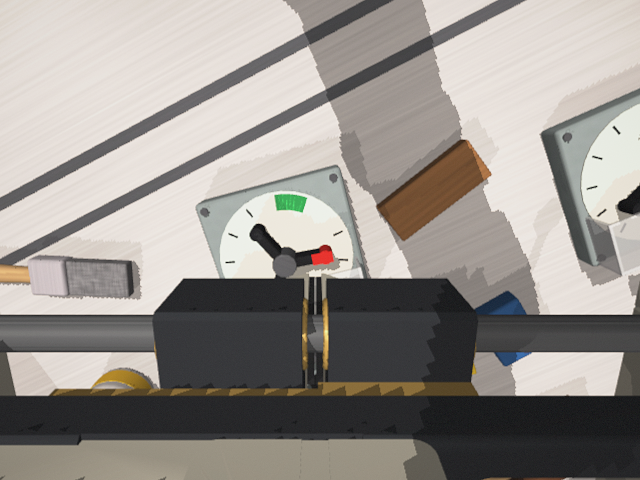

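The picture shows hub (284,262), red end (322,256), band (290,202), front plinth corners (197,207) and (341,167).

Run:
```python
from h import *
W=cam(np.load("pics/w1.npz")); print(W["f"])
for n,u,v,z in [("hub",284,262,.06),("red",322,256,.056),("band",290,202,.032),("c1",197,207,.03),("c2",341,167,.03),("glue?",0,0,0)]:
    print(n,atz(W,u,v,z).round(4))
R=W["P"]; tcp=np.array([.4083,-.1174,.2867]); ex=np.array([-.898,.44,0]); ey=np.array([.44,.898,0])
for p in [tcp-[0,0,.022], tcp-[0,0,.022]+.019*ey,tcp-[0,0,.022]-.019*ey,tcp+.0095*ex,tcp-.0095*ex]:
    q=R[:3,:3].T@(p-R[:3,3]); print(W["f"]*q[:2]/q[2]+[W["cx"],W["cy"]],q[2])
A=cam(np.load("pics/scene0.npz"));B=cam(np.load("pics/side0.npz"))
print("glue",atz(A,226,194,0),atz(B,468,358,0),"tin",atz(A,257,182,.05),atz(B,437,366,.05))
print("pushblock",atz(B,345,235,.02))
```

```text
403.45348331191616
hub [ 0.4461 -0.1721  0.06  ]
red [ 0.4579 -0.1377  0.056 ]
band [ 0.4011 -0.1445  0.032 ]
c1 [ 0.3652 -0.2297  0.03  ]
c2 [ 0.3927 -0.085   0.03  ]
glue? [ 0.1144 -0.3052  0.    ]
[321.83708069 290.19322443] 0.17013329487622222
[366.90179444 290.10143792] 0.17010636913956514
[276.7866288  290.28498189] 0.17016022061287933
[322.86740483 289.78199941] 0.1464114570112607
[322.72882323 336.83651593] 0.15139681622712
glue [ 0.63079395 -0.4471956   0.        ] [ 0.63153031 -0.45331096  0.        ] tin [ 0.54388074 -0.39186789  0.05      ] [ 0.52676267 -0.43143323  0.05      ]
pushblock [0.74621857 0.02548466 0.02      ]
```

```bash
python3 -m jog '[[0,-7.2,-9,22,0,0,0],[0,-7.2,-9,22,0,0,0],[0,-7.2,-9,22,0,0,0],[0,-7.2,-9,22,0,0,0],[0,-7.2,-9,22,0,0,0],[0,-7.2,-9,22,0,0,0],[0,-7.2,-9,22,0,0,0],[0,-7.2,-9,22,0,0,0],[0,0,0,0,0,0,0]]'; python3 snap.py s2 side
python3 - <<'E'
import cv2
a=cv2.imread("pics/s2.png")[220:370,230:430]; cv2.imwrite("pics/s2c.png",cv2.resize(a,(800,600),interpolation=cv2.INTER_CUBIC))
E
```

```text
time_s: 3.05
tcp_pos: [0.4276, -0.2047, 0.1085]
ee_rot: [[-0.9, 0.436, -0.004], [0.436, 0.9, 0.001], [0.004, -0.001, -1.0]]
contact_force: [0.1, 0.1, 0.4]
finger_gap: 0.0003
3.1 [-0.098  0.412  0.565  2.122 -0.34   0.698  1.813] [ 0.42800872 -0.20441165  0.10974462] [[-8.99912734e-01  4.36058467e-01 -3.17571564e-03]
 [ 4.36056873e-01  8.99918290e-01  1.21475448e-03]
 [ 3.38758857e-03 -2.91619611e-04 -9.99994220e-01]] [[0.7, -0.472, 0.536, -0.181], [-0.714, -0.46, 0.528, -0.743], [-0.003, -0.752, -0.659, 1.019], [0.0, 0.0, 0.0, 1.0]]
```

View pics/s2c.png

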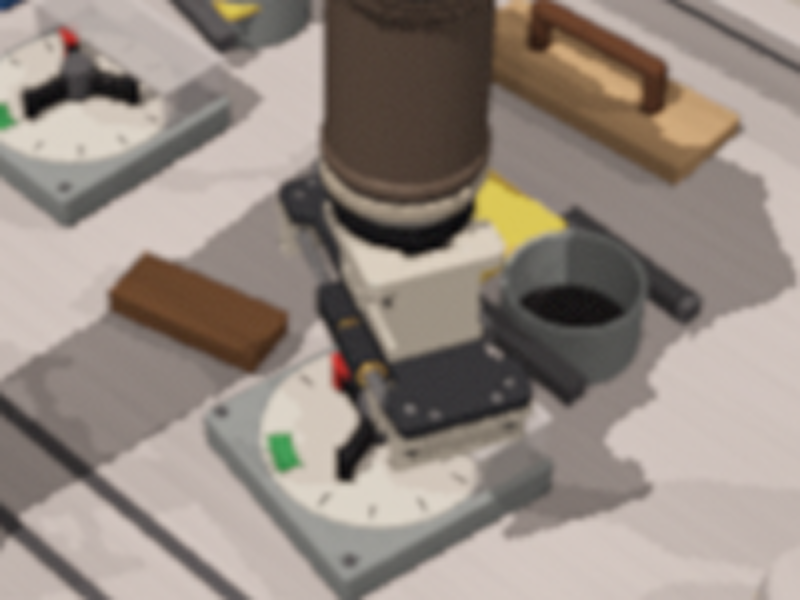

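```bash
python3 -m jog '[[0,0,2,10,0,0,0],[0,0,0,15,0,0,0],[0,0,0,15,0,0,0],[0,0,0,5,0,0,0],[0,0,0,0,0,0,0]]' && python3 -m jog '[[0,4.9,0.3,0,0,0,0.13],[0,4.9,0.3,0,0,0,0.13],[0,4.9,0.3,0,0,0,0.13],[0,4.9,0.3,0,0,0,0.13],[0,4.9,0.3,0,0,0,0.13],[0,4.9,0.3,0,0,0,0.13],[0,4.9,0.3,0,0,0,0.13],[0,4.9,0.3,0,0,0,0.13],[0,0,0,0,0,0,0]]'
```

```text
time_s: 3.6
tcp_pos: [0.4299, -0.2028, 0.0657]
ee_rot: [[-0.9, 0.435, -0.0], [0.435, 0.9, 0.0], [0.0, 0.0, -1.0]]
contact_force: [0.7, -0.0, 0.5]
finger_gap: 0.0003
time_s: 4.5
tcp_pos: [0.4104, -0.174, 0.0671]
ee_rot: [[-0.075, 0.997, 0.004], [0.997, 0.075, -0.003], [-0.003, 0.004, -1.0]]
contact_force: [1.0, -5.8, 1.8]
finger_gap: 0.0006
```

```bash
python3 -m jog '[[0,4.7,0.3,0,0,0,0.13],[0,4.7,0.3,0,0,0,0.13],[0,4.7,0.3,0,0,0,0.13],[0,4.7,0.3,0,0,0,0.13],[0,4.7,0.3,0,0,0,0.13],[0,4.7,0.3,0,0,0,0.13],[0,4.7,0.3,0,0,0,0.13],[0,4.7,0.3,0,0,0,0.13],[0,4.7,0.3,0,0,0,0.13],[0,0,0,0,0,0,0]]'
```

```text
time_s: 5.5
tcp_pos: [0.4277, -0.138, 0.0664]
ee_rot: [[0.889, 0.458, -0.0], [0.458, -0.889, -0.001], [-0.001, 0.001, -1.0]]
contact_force: [-4.0, -2.9, 4.9]
finger_gap: 0.0006
```

```bash
python3 -m jog '[[0,4.6,0.5,0,0,0,0.13],[0,4.6,0.5,0,0,0,0.13],[0,0,0,0,0,0,0],[0,-2,0,0,0,0,0],[0,0,0,-15,0,0,0],[0,0,0,-25,0,0,0],[0,0,0,-20,0,0,0],[0,0,0,0,0,0,0]]'; python3 snap.py w2;python3 snap.py s3 side;  python3 - <<'E'
import cv2,numpy as np
a=cv2.imread("pics/w2.png"); b=cv2.imread("pics/s3.png")[270:390,260:420]
cv2.imwrite("pics/w2c.png",np.hstack([cv2.resize(a,(400,300),interpolation=cv2.INTER_AREA),cv2.resize(b,(400,300),interpolation=cv2.INTER_CUBIC)]))
E
```

```text
time_s: 6.3
tcp_pos: [0.4362, -0.1355, 0.1282]
ee_rot: [[0.976, 0.22, 0.005], [0.22, -0.976, 0.001], [0.005, 0.0, -1.0]]
contact_force: [1.0, 0.0, 0.3]
finger_gap: 0.0003
6.35 [-0.679  0.636  1.285  2.177 -0.793  0.932 -0.265] [ 0.4357787  -0.13484395  0.12701105] [[ 9.75457441e-01  2.20160041e-01  3.51241035e-03]
 [ 2.20155927e-01 -9.75463505e-01  1.52251330e-03]
 [ 3.76142470e-03 -7.11868966e-04 -9.99992672e-01]] [[0.219, -0.943, -0.25, 0.505], [-0.976, -0.211, -0.056, -0.122], [-0.0, 0.256, -0.967, 0.264], [0.0, 0.0, 0.0, 1.0]]
6.4 [-0.679  0.637  1.284  2.178 -0.794  0.932 -0.264] [ 0.4352775  -0.13458489  0.12618454] [[ 0.975477    0.22009213  0.00201978]
 [ 0.2200892  -0.97547847  0.00157807]
 [ 0.00231758 -0.00109484 -0.99999672]] [[0.7, -0.472, 0.536, -0.181], [-0.714, -0.46, 0.528, -0.743], [-0.003, -0.752, -0.659, 1.019], [0.0, 0.0, 0.0, 1.0]]
```

View pics/w2c.png

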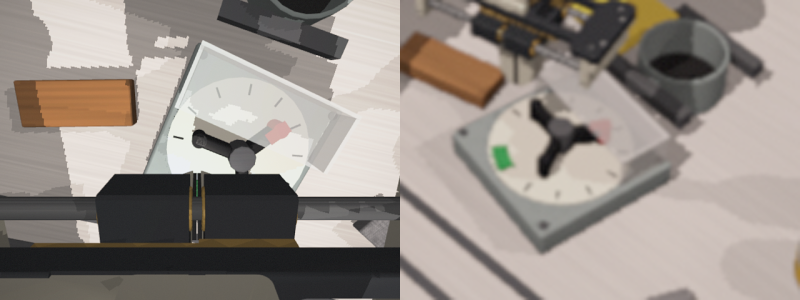

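Key turned: hub at wrist (387,253), red end at (443,210) under the guard.

Run:
```python
from h import *
W=cam(np.load("pics/w2.npz"))
a=atz(W,387,253,.06);b=atz(W,443,210,.056);t=atz(W,322,224,.056)
print(a,b,t,np.degrees(np.arctan2(*(b-a)[1::-1])),np.degrees(np.arctan2(*(t-a)[1::-1])))
```

```text
[ 0.45100719 -0.17304726  0.06      ] [ 0.4792299  -0.19653759  0.056     ] [ 0.4579614  -0.13617468  0.056     ] -39.77129446868489 79.31940010727774
```

```bash
python3 -m jog '[[0,-5.4,0.4,0,0,0,-0.145],[0,-5.4,0.4,0,0,0,-0.145],[0,-5.4,0.4,0,0,0,-0.145],[0,-5.4,0.4,0,0,0,-0.145],[0,-5.4,0.4,0,0,0,-0.145],[0,-5.4,0.4,0,0,0,-0.145],[0,-5.4,0.4,0,0,0,-0.145],[0,-5.4,0.4,0,0,0,-0.145],[0,-5.4,0.4,0,0,0,-0.145]]';python3 -m jog '[[0,-5.4,0.4,0,0,0,-0.145],[0,-5.4,0.4,0,0,0,-0.145],[0,-5.4,0.4,0,0,0,-0.145],[0,-5.4,0.4,0,0,0,-0.145],[0,-5.4,0.4,0,0,0,-0.145],[0,-5.4,0.4,0,0,0,-0.145],[0,-5.4,0.4,0,0,0,-0.145],[0,-5.4,0.4,0,0,0,-0.145],[0,0,0,0,0,0,0]]'; python3 -c "
from bench import observe;print(observe()['joint_positions'])"
```

```text
time_s: 7.3
tcp_pos: [0.405, -0.1697, 0.1251]
ee_rot: [[0.039, 0.999, -0.001], [0.999, -0.039, 0.001], [0.001, -0.001, -1.0]]
contact_force: [-1.0, -0.4, -0.8]
finger_gap: 0.0004
time_s: 8.2
tcp_pos: [0.4265, -0.2053, 0.1252]
ee_rot: [[-0.899, 0.438, -0.001], [0.438, 0.899, 0.001], [0.001, 0.0, -1.0]]
contact_force: [-0.0, 0.1, -0.1]
finger_gap: 0.0006
[-0.093348    0.37918745  0.5565634   2.11154934 -0.29932285  0.7272137
  1.77462212]
```

```bash
python3 -m jog '[[0,-4,1.5,20,0,0,0],[0,0,0,20,0,0,0],[0,0,0,15,0,0,0],[0,0,0,5,0,0,0],[0,0,0,0,0,0,0]]' && python3 -m jog '[[0,4.9,0.3,0,0,0,0.13],[0,4.9,0.3,0,0,0,0.13],[0,4.9,0.3,0,0,0,0.13],[0,4.9,0.3,0,0,0,0.13],[0,4.9,0.3,0,0,0,0.13],[0,4.9,0.3,0,0,0,0.13],[0,4.9,0.3,0,0,0,0.13],[0,4.9,0.3,0,0,0,0.13],[0,0,0,0,0,0,0]]'
```

```text
time_s: 8.7
tcp_pos: [0.43, -0.2055, 0.065]
ee_rot: [[-0.897, 0.443, -0.002], [0.443, 0.897, 0.001], [0.002, -0.0, -1.0]]
contact_force: [0.0, -0.3, 0.0]
finger_gap: 0.0002
time_s: 9.6
tcp_pos: [0.4101, -0.1761, 0.0667]
ee_rot: [[-0.067, 0.998, 0.002], [0.998, 0.067, -0.003], [-0.003, 0.002, -1.0]]
contact_force: [-1.2, -6.3, 2.0]
finger_gap: 0.0007
```

```bash
python3 -m jog '[[0,4.7,0.3,0,0,0,0.13],[0,4.7,0.3,0,0,0,0.13],[0,4.7,0.3,0,0,0,0.13],[0,4.7,0.3,0,0,0,0.13],[0,4.7,0.3,0,0,0,0.13],[0,4.7,0.3,0,0,0,0.13],[0,4.7,0.3,0,0,0,0.13],[0,4.7,0.3,0,0,0,0.13],[0,4.7,0.3,0,0,0,0.13],[0,0,0,0,0,0,0]]';  python3 -m jog '[[0,4.6,0.5,0,0,0,0.13],[0,4.6,0.5,0,0,0,0.13],[0,0,0,0,0,0,0],[0,-2,0,0,0,0,0],[0,0,0,-15,0,0,0],[0,0,0,-25,0,0,0],[0,0,0,-20,0,0,0],[0,0,0,0,0,0,0]]'
python3 -m jog '[[0,-5.4,0.4,0,0,0,-0.145],[0,-5.4,0.4,0,0,0,-0.145],[0,-5.4,0.4,0,0,0,-0.145],[0,-5.4,0.4,0,0,0,-0.145],[0,-5.4,0.4,0,0,0,-0.145],[0,-5.4,0.4,0,0,0,-0.145],[0,-5.4,0.4,0,0,0,-0.145],[0,-5.4,0.4,0,0,0,-0.145],[0,-5.4,0.4,0,0,0,-0.145]]';python3 -m jog '[[0,-5.4,0.4,0,0,0,-0.145],[0,-5.4,0.4,0,0,0,-0.145],[0,-5.4,0.4,0,0,0,-0.145],[0,-5.4,0.4,0,0,0,-0.145],[0,-5.4,0.4,0,0,0,-0.145],[0,-5.4,0.4,0,0,0,-0.145],[0,-5.4,0.4,0,0,0,-0.145],[0,-5.4,0.4,0,0,0,-0.145],[0,-4,0,-15,0,0,0],[0,0,0,0,0,0,0]]'; python3 snap.py w3; python3 snap.py s4 side;  python3 - <<'E'
import cv2,numpy as np
a=cv2.imread("pics/w3.png"); b=cv2.imread("pics/s4.png")[270:390,260:420]
cv2.imwrite("pics/w3c.png",np.hstack([cv2.resize(a,(400,300),interpolation=cv2.INTER_AREA),cv2.resize(b,(400,300),interpolation=cv2.INTER_CUBIC)]))
E
```

```text
time_s: 10.6
tcp_pos: [0.4278, -0.1392, 0.0661]
ee_rot: [[0.892, 0.452, -0.002], [0.452, -0.892, 0.001], [-0.001, -0.002, -1.0]]
contact_force: [-6.8, 2.1, 8.1]
finger_gap: 0.0003
time_s: 11.4
tcp_pos: [0.4374, -0.1377, 0.1282]
ee_rot: [[0.977, 0.213, 0.005], [0.213, -0.977, 0.001], [0.005, 0.0, -1.0]]
contact_force: [-0.5, -0.0, -0.2]
finger_gap: 0.0004
time_s: 12.3
tcp_pos: [0.4064, -0.1717, 0.1257]
ee_rot: [[0.045, 0.999, 0.0], [0.999, -0.045, 0.001], [0.001, 0.0, -1.0]]
contact_force: [-0.8, 0.6, -0.4]
finger_gap: 0.0003
time_s: 13.3
tcp_pos: [0.4319, -0.2096, 0.1417]
ee_rot: [[-0.895, 0.446, 0.002], [0.446, 0.895, 0.0], [-0.002, 0.001, -1.0]]
contact_force: [0.8, -0.5, -0.3]
finger_gap: 0.0006
13.35 [-0.1    0.361  0.569  2.084 -0.279  0.768  1.751] [ 0.43140621 -0.2092099   0.14102234] [[-8.95045972e-01  4.45971378e-01  1.49600951e-03]
 [ 4.45972295e-01  8.95046704e-01  3.30108791e-04]
 [-1.19177931e-03  9.62641339e-04 -9.99998826e-01]] [[0.447, 0.863, 0.236, 0.37], [0.895, -0.432, -0.116, -0.18], [0.001, 0.263, -0.965, 0.277], [0.0, 0.0, 0.0, 1.0]]
13.4 [-0.1    0.362  0.569  2.085 -0.279  0.767  1.751] [ 0.43090601 -0.2088811   0.14054003] [[-8.95205414e-01  4.45653561e-01  4.13449019e-04]
 [ 4.45653740e-01  8.95205225e-01  5.90816074e-04]
 [-1.06822434e-04  7.13156850e-04 -9.99999740e-01]] [[0.7, -0.472, 0.536, -0.181], [-0.714, -0.46, 0.528, -0.743], [-0.003, -0.752, -0.659, 1.019], [0.0, 0.0, 0.0, 1.0]]
```

View pics/w3c.png

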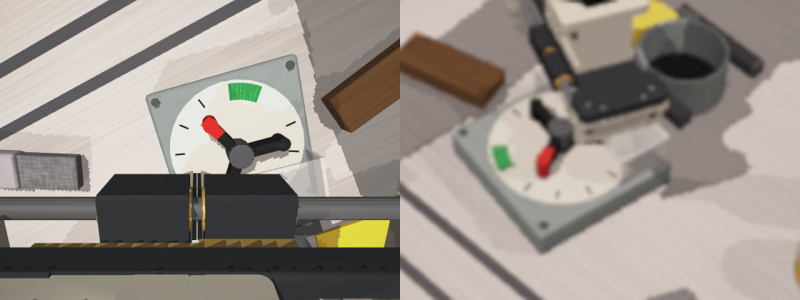

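Red arm now points to wrist (338,202), hub (386,250), band centre (392,147).

Run:
```python
from h import *
W=cam(np.load("pics/w3.npz"))
a=atz(W,386,250,.06);b=atz(W,338,202,.056);t=atz(W,392,147,.032)
f=lambda d:np.degrees(np.arctan2(d[1],d[0]))
print(a,b,t,f(b-a),f(t-a))
```

```text
[ 0.44902236 -0.17401095  0.06      ] [ 0.41294079 -0.18645708  0.056     ] [ 0.40204186 -0.14404557  0.032     ] -160.96841740142008 147.4692158833188
```

```bash
python3 -m jog '[[0,0,1,20,0,0,0],[0,0,0,25,0,0,0],[0,0,0,25,0,0,0],[0,0,0,5,0,0,0],[0,0,0,0,0,0,0]]' && python3 -m jog '[[0,4.9,0.3,0,0,0,0.13],[0,4.9,0.3,0,0,0,0.13],[0,4.9,0.3,0,0,0,0.13],[0,4.9,0.3,0,0,0,0.13],[0,4.9,0.3,0,0,0,0.13],[0,4.9,0.3,0,0,0,0.13],[0,4.9,0.3,0,0,0,0.13],[0,4.9,0.3,0,0,0,0.13],[0,4.9,0.3,0,0,0,0.13],[0,0,0,0,0,0,0]]'; python3 -m jog '[[0,-3,0,0,0,0,0],[0,-3,0,0,0,0,0],[0,0,0,-20,0,0,0],[0,0,0,-25,0,0,0],[0,0,0,-25,0,0,0],[0,0,0,-10,0,0,0],[0,0,0,0,0,0,0]]'; python3 snap.py w4; python3 snap.py s5 side;  python3 - <<'E'
import cv2,numpy as np
a=cv2.imread("pics/w4.png"); b=cv2.imread("pics/s5.png")[270:390,260:420]
cv2.imwrite("pics/w4c.png",np.hstack([cv2.resize(a,(400,300),interpolation=cv2.INTER_AREA),cv2.resize(b,(400,300),interpolation=cv2.INTER_CUBIC)]))
E
```

```text
time_s: 13.9
tcp_pos: [0.4304, -0.208, 0.065]
ee_rot: [[-0.895, 0.445, -0.003], [0.445, 0.895, 0.001], [0.003, -0.0, -1.0]]
contact_force: [0.6, -0.2, -0.1]
finger_gap: 0.0008
time_s: 14.9
tcp_pos: [0.4092, -0.1733, 0.0667]
ee_rot: [[0.067, 0.998, -0.0], [0.998, -0.067, -0.001], [-0.001, -0.0, -1.0]]
contact_force: [-8.1, -5.4, 4.9]
finger_gap: 0.0008
time_s: 15.6
tcp_pos: [0.4112, -0.1783, 0.1469]
ee_rot: [[0.059, 0.998, 0.003], [0.998, -0.059, 0.0], [0.001, 0.003, -1.0]]
contact_force: [0.9, -0.1, -0.2]
finger_gap: 0.0002
15.65 [-0.473  0.408  1.014  2.169 -0.486  0.808  0.792] [ 0.41065422 -0.17791553  0.14599348] [[ 5.90687841e-02  9.98252189e-01  1.85638069e-03]
 [ 9.98253667e-01 -5.90699787e-02  5.95341575e-04]
 [ 7.03957398e-04  1.81797273e-03 -9.99998100e-01]] [[0.998, -0.059, -0.013, 0.416], [-0.06, -0.964, -0.26, -0.11], [0.003, 0.26, -0.966, 0.283], [0.0, 0.0, 0.0, 1.0]]
15.7 [-0.472  0.409  1.013  2.17  -0.486  0.808  0.792] [ 0.41015381 -0.17778856  0.14540151] [[ 5.92749292e-02  9.98241598e-01  4.42225505e-04]
 [ 9.98241459e-01 -5.92752145e-02  6.62667604e-04]
 [ 6.87715380e-04  4.02168258e-04 -9.99999683e-01]] [[0.7, -0.472, 0.536, -0.181], [-0.714, -0.46, 0.528, -0.743], [-0.003, -0.752, -0.659, 1.019], [0.0, 0.0, 0.0, 1.0]]
```

View pics/w4c.png

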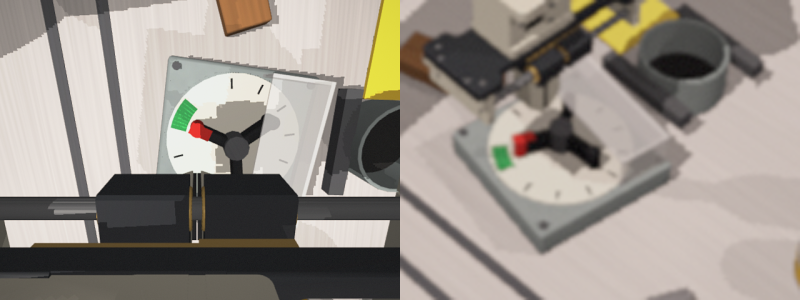

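Red end at wrist (316,208), hub (378,238), band from (282,205) to (310,162): just short of or at the lower edge.

Run:
```python
from h import *
W=cam(np.load("pics/w4.npz"))
a=atz(W,378,238,.06);f=lambda d:np.degrees(np.arctan2(d[1],d[0]))
for u,v,z in [(316,208,.056),(296,182,.032),(283,206,.032),(311,162,.032)]:
    b=atz(W,u,v,z); print(a,b,f(b-a))
```

```text
[ 0.44930647 -0.17384023  0.06      ] [ 0.41484933 -0.15500826  0.056     ] 151.34194173601244
[ 0.44930647 -0.17384023  0.06      ] [ 0.40328276 -0.14261266  0.032     ] 145.84269909154344
[ 0.44930647 -0.17384023  0.06      ] [ 0.39399669 -0.15723018  0.032     ] 163.28448946888508
[ 0.44930647 -0.17384023  0.06      ] [ 0.41335824 -0.13092496  0.032     ] 129.95143473035873
```

Key is in the band (151° vs band 135–163°, about v 5.2). Now the starter.

```bash
python3 -m jog '[[0,0,0,-15,0,0,0],[0,26.7,19.9,0,0,0,0],[0,26.7,19.9,0,0,0,0],[0,26.7,19.9,0,0,0,0],[0,26.7,19.9,0,0,0,0],[0,26.7,19.9,0,0,0,0],[0,26.7,19.9,0,0,0,0],[0,26.7,19.9,0,0,0,0],[0,0,0,0,0,0,0]]'; python3 -m jog '[[0,0,0,0,0,0,-0.14],[0,0,0,0,0,0,-0.14],[0,0,0,0,0,0,-0.14],[0,0,0,0,0,0,-0.14],[0,0,0,0,0,0,-0.14],[0,0,0,0,0,0,-0.14],[0,0,0,0,0,0,-0.14],[0,0,0,0,0,0,-0.14],[0,0,0,0,0,0,-0.14],[0,0,0,0,0,0,-0.14]]';python3 -m jog '[[0,0,0,0,0,0,-0.14],[0,0,0,0,0,0,-0.14],[0,0,0,0,0,0,0],[0,0,0,0,0,0,0]]'; python3 snap.py w5
```

```text
time_s: 16.6
tcp_pos: [0.5623, 0.0046, 0.1587]
ee_rot: [[0.054, 0.999, -0.001], [0.999, -0.054, 0.001], [0.001, -0.001, -1.0]]
contact_force: [-0.3, -0.9, -0.9]
finger_gap: 0.0006
time_s: 17.6
tcp_pos: [0.5594, -0.0005, 0.1594]
ee_rot: [[-0.975, 0.224, -0.002], [0.224, 0.975, 0.0], [0.002, -0.0, -1.0]]
contact_force: [-0.1, -0.1, 0.5]
finger_gap: 0.0004
time_s: 18.0
tcp_pos: [0.5597, -0.0005, 0.1599]
ee_rot: [[-0.999, -0.044, -0.001], [-0.044, 0.999, 0.0], [0.001, 0.0, -1.0]]
contact_force: [0.3, 0.1, -0.0]
finger_gap: 0.0011
18.05 [-0.458  0.449  0.503  1.871 -0.273  0.891  1.792] [ 5.59818360e-01 -3.70111851e-04  1.60081553e-01] [[-9.98995419e-01 -4.47979064e-02 -1.14022891e-03]
 [-4.47981424e-02  9.98996043e-01  1.82298321e-04]
 [ 1.13091758e-03  2.33195324e-04 -9.99999333e-01]] [[-0.043, 0.965, 0.259, 0.491], [0.999, 0.042, 0.012, -0.005], [0.001, 0.26, -0.966, 0.296], [0.0, 0.0, 0.0, 1.0]]
```

View pics/w5.png

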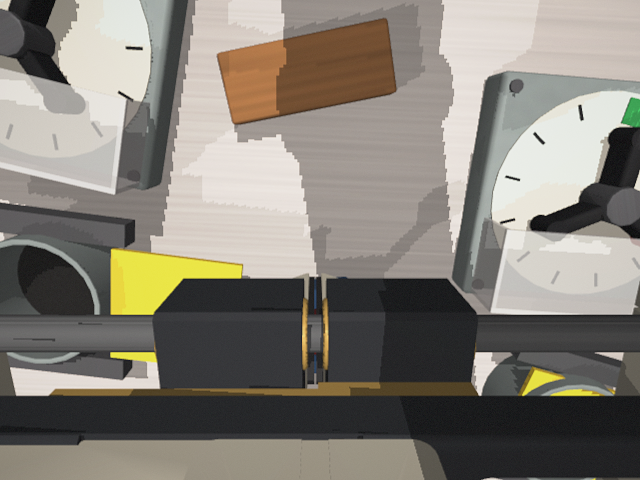

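```bash
python3 -m jog '[[8,0,0,20,0,0,0],[8,0,0,25,0,0,0],[8,0,0,20,0,0,0],[8,0,0,8,0,0,0],[8,0,0,0,0,0,0]]'; python3 -m jog '[[8,-8,0,0,0,0,0],[8,-8,0,0,0,0,0],[8,-8,0,0,0,0,0],[8,-8,0,0,0,0,0],[8,-8,0,0,0,0,0],[8,-8,0,0,0,0,0],[8,-8,0,0,0,0,0],[8,-8,0,0,0,0,0],[8,-8,0,0,0,0,0],[8,0,0,0,0,0,0]]'
```

```text
time_s: 18.55
tcp_pos: [0.5595, -0.0001, 0.0867]
ee_rot: [[-0.999, -0.048, -0.002], [-0.048, 0.999, -0.001], [0.002, -0.0, -1.0]]
contact_force: [-0.6, 0.0, -0.1]
finger_gap: 0.0078
time_s: 19.55
tcp_pos: [0.6335, 0.0034, 0.0876]
ee_rot: [[-0.999, -0.049, 0.001], [-0.049, 0.999, -0.0], [-0.001, -0.0, -1.0]]
contact_force: [0.4, -0.3, -0.0]
finger_gap: 0.0081
```

```bash
python3 -m jog '[[8,-4,0,0,0,0,0],[8,-4,0,0,0,0,0],[8,-4,0,0,0,0,0],[8,0,0,0,0,0,0]]'; python3 snap.py s6 side;python3 snap.py c6 scene;  python3 - <<'E'
import cv2,numpy as np
a=cv2.imread("pics/c6.png")[230:335,230:370]; b=cv2.imread("pics/s6.png")[180:300,260:420]
cv2.imwrite("pics/s6c.png",np.hstack([cv2.resize(a,(400,300),interpolation=cv2.INTER_CUBIC),cv2.resize(b,(400,300),interpolation=cv2.INTER_CUBIC)]))
E
```

```text
time_s: 19.95
tcp_pos: [0.6446, 0.0042, 0.0877]
ee_rot: [[-0.999, -0.049, 0.0], [-0.049, 0.999, 0.0], [-0.0, 0.0, -1.0]]
contact_force: [-0.7, 0.5, 0.4]
finger_gap: 0.0079
20.0 [-0.377  0.658  0.444  1.713 -0.357  0.852  1.843] [0.64448192 0.00409323 0.08773796] [[-9.98791330e-01 -4.91504210e-02  3.40609761e-04]
 [-4.91504253e-02  9.98791387e-01 -4.05425464e-06]
 [-3.39998827e-04 -2.07904690e-05 -9.99999942e-01]] [[0.7, -0.472, 0.536, -0.181], [-0.714, -0.46, 0.528, -0.743], [-0.003, -0.752, -0.659, 1.019], [0.0, 0.0, 0.0, 1.0]]
20.05 [-0.377  0.658  0.444  1.713 -0.356  0.852  1.843] [0.64438601 0.00402649 0.08777155] [[-9.98795287e-01 -4.90697386e-02  3.69243121e-04]
 [-4.90697492e-02  9.98795354e-01 -1.97469110e-05]
 [-3.67829338e-04 -3.78417889e-05 -9.99999932e-01]] [[-0.826, 0.442, -0.349, 1.093], [0.564, 0.649, -0.511, 0.749], [0.001, -0.619, -0.785, 1.275], [0.0, 0.0, 0.0, 1.0]]
```

View pics/s6c.png

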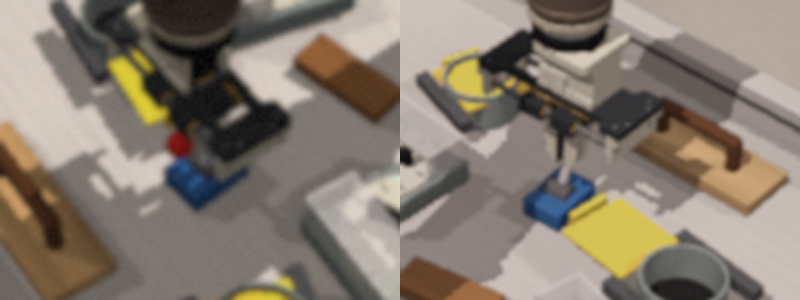

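The scene view shows the ball at about (292,281), pushed ahead of the fingers; continuing to the end stop.

```bash
python3 -m jog '[[8,-3,0,0,0,0,0],[8,-2,0,0,0,0,0],[8,0,0,0,0,0,0]]'; python3 -c "
from h import *
print(atz(cam(np.load('pics/c6.npz')),292.3,280.8,.085))"
```

```text
time_s: 20.35
tcp_pos: [0.6477, 0.0043, 0.0873]
ee_rot: [[-0.999, -0.049, -0.003], [-0.049, 0.999, 0.0], [0.003, 0.0, -1.0]]
contact_force: [-5.9, 0.5, 2.1]
finger_gap: 0.008
[0.66970193 0.01084616 0.085     ]
```

Resistance jumped to 6 N: end stop. A bit firmer, then retreat and verify.

```bash
python3 -m jog '[[8,-2,0,0,0,0,0],[8,0,0,0,0,0,0]]'; python3 -m jog '[[8,5,0,0,0,0,0],[8,15,0,0,0,0,0],[8,20,0,0,0,0,0],[8,20,0,-20,0,0,0],[8,30,0,-40,0,0,0],[8,40,0,-40,0,0,0],[8,40,0,-40,0,0,0],[8,40,0,-20,0,0,0],[8,0,0,0,0,0,0],[8,0,0,0,0,0,0]]'; python3 snap.py s7 side;python3 snap.py c7 scene;  python3 - <<'E'
import cv2,numpy as np
a=cv2.imread("pics/c7.png")[180:330,200:400]; b=cv2.imread("pics/s7.png")[220:370,230:430]
cv2.imwrite("pics/s7c.png",np.hstack([cv2.resize(a,(400,300),interpolation=cv2.INTER_CUBIC),cv2.resize(b,(400,300),interpolation=cv2.INTER_CUBIC)]))
E
```

```text
time_s: 20.55
tcp_pos: [0.6482, 0.0043, 0.0871]
ee_rot: [[-0.999, -0.049, -0.007], [-0.049, 0.999, 0.0], [0.006, 0.001, -1.0]]
contact_force: [-12.1, 0.3, 5.5]
finger_gap: 0.0082
time_s: 21.55
tcp_pos: [0.4512, -0.0052, 0.2396]
ee_rot: [[-0.999, -0.049, 0.004], [-0.049, 0.999, 0.002], [-0.004, 0.002, -1.0]]
contact_force: [0.9, -0.2, 0.0]
finger_gap: 0.0085
21.6 [-0.599  0.16   0.571  2.024 -0.105  0.982  1.645] [ 0.45156369 -0.00518484  0.23895769] [[-9.98774045e-01 -4.94429488e-02  2.40872475e-03]
 [-4.94408961e-02  9.98776642e-01  9.04437192e-04]
 [-2.45049606e-03  7.84238882e-04 -9.99996690e-01]] [[0.7, -0.472, 0.536, -0.181], [-0.714, -0.46, 0.528, -0.743], [-0.003, -0.752, -0.659, 1.019], [0.0, 0.0, 0.0, 1.0]]
21.65 [-0.598  0.162  0.571  2.024 -0.105  0.982  1.645] [ 0.45161251 -0.00525613  0.23845958] [[-9.98781672e-01 -4.93327953e-02  1.20256010e-03]
 [-4.93327949e-02  9.98782396e-01  2.99895025e-05]
 [-1.20257532e-03 -2.93726851e-05 -9.99999276e-01]] [[-0.826, 0.442, -0.349, 1.093], [0.564, 0.649, -0.511, 0.749], [0.001, -0.619, -0.785, 1.275], [0.0, 0.0, 0.0, 1.0]]
```

View pics/s7c.png

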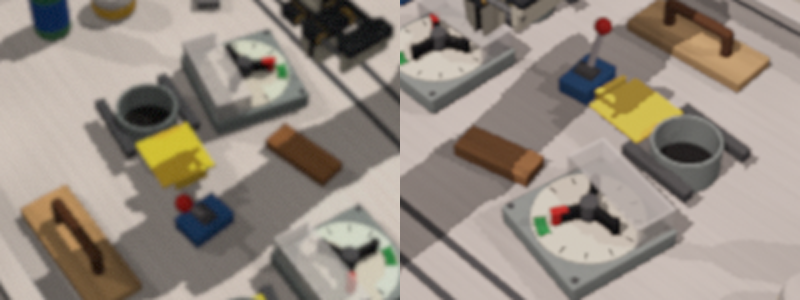

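Ball over to the far side at scene (292,282) / side (331.5,233.5); the red arm points to the band in both views; other objects are unmoved.

```bash
python3 -c "
from h import *
print(atz(cam(np.load('pics/c7.npz')),292,282,.083),atz(cam(np.load('pics/s7.npz')),331.5,233.5,.083))
A=cam(np.load('pics/s7.npz'));f=lambda d:np.degrees(np.arctan2(d[1],d[0]))
h=np.array([.4485,-.173,0]);g=lambda x,y,z:atz(A,230+(x-400)/2,220+y/2,z)
a=g(589,207,.06)
print(a,f(g(559,215,.056)-a),f(g(542,226,.032)-a))
from bench import robot,observe
print(observe()['time_s']); robot.close_job()"
```

```text
[0.67172885 0.01241679 0.083     ] [0.6673213  0.00699014 0.083     ]
[ 0.43909701 -0.18205775  0.06      ] 148.20057317948178 139.07865183046735
21.65
the job is handed in; nothing more can be done
```

The job is handed in at 21.7 s of the 64 s allowed: the timer is wound into the green band and the starter is fully over.

**Timer:** The open gate was behind the right timer, so I wound `timer_b` clockwise in three strokes. In the wrist picture its red arm pointed to 151° in world axes. The green band, from the timer's measured heading, covers about 135–163°, which puts the winding at about 5.2 rad.

**Starter:** I pushed the right-hand lever over until it met its stop, where the force rose to 12 N against about 1 N to move it. After backing off, the ball measured about 67 mm further from the robot than at the start, which matches the full swing.

**Other things:** The last pictures show nothing near the right timer and starter disturbed, and the arm was clear of everything.

**Checks that disagreed:**
- **Ball position:** the two cameras differed by about 5 mm.
- **Side view:** its blurry enlargement put the hub about 13 mm off the wrist camera's position. It read the arm at 148° and the band centre at 139°, which still agrees the arm is inside the band.

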